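Uncover the baked loaf with the lid lifter

TASK

The loaf in the covered pot is baked. Take the lid lifter from its rest, hook its prongs under the loop of the hot lid, lift the lid clear of the pot, carry it level and set it down gently in the middle of the round wooden trivet; then unhook the lifter and hang it back in the notches of its rest. Never let the gripper or arm touch the hot lid or pot, and leave the pot, the trivet and everything else where they are.

Things in the scene. Friction and masses are not known exactly. Their poses are not given: they have to be found in the camera images.
- lifter: Lid lifter, 0.25 kg, steel with a dark wooden grip; a C seen from the side. Origin: middle of the grip; z up, x the way its prongs point. Grip 76 long (x -36 to 40), 22 wide (y), 24 high, flat sides, taken from above. A 10 mm rod runs through it to x = -95 and 95; its bare ends lie in the rest. Starts with its origin 140 above the table, x along the rest's x, within 6 of the rest's middle.
- lifter_trough (a point): The lifter's trough, right under the grip at z = -112 in its frame: where a loop should hang. At x = -50 a 10 mm stem goes down from the rod to two parallel 8 mm prongs (y = -16 and 16) that run forward: centre line z = -107 at the stem, lowest, -112, from x = -12 to 10, rising to the tip.
- lifter_tip (a point): Between the two prong tips, at x = 34, z = -98 in the lifter's frame; with their 4 mm radius the prongs end at x = 38 and fill z = -116 to -94. A bar must come over the tips to leave the trough.
- rest: Fixed dark steel rest: base plate 180 x 80 x 12, two posts 8 thick at x = -75 and 75, each topped by an open V notch (45 degrees each side, about 40 wide at the top, rims 153 above the table). Origin: centre of the underside; x along the hanging lifter's rod. A lifter hung home has its origin 140 above this one. Yaw within 0.6 rad of the robot's forward direction.
- lid: Hot dark steel lid, about 0.45 kg. Origin: centre of its underside, z up. Step 152 dia., z 0 to 8; flange 188 dia., z 8 to 16; domed top to z = 24. A rigid loop stands over its centre: level 10 mm steel bar along the lid's y (straight y -38 to 38), legs at y = -52 and 52; opening under the bar 43 high. Hung by the bar's middle it hangs level. Origin 77 above the table on the pot, 20 on the trivet.
- lid_loop (a point): Middle of the loop's bar (its centre line), 72 above the lid's origin; axes as the lid's.
- pot: Round dark steel pot, 184 dia., 85 high, wall 6, 2.2 kg, two short lugs at x = -107 and 107, loaf inside below the rim. Origin: centre of the underside. The lid lies on its rim, its step inside with 9 of play all round. Pot and trivet may have changed places; both stand to the robot's right of the rest.
- trivet: Round flat wooden trivet with dark grooves, loose, 170 dia., 20 high, 0.8 kg. Origin: centre of the underside.
- spice_jar: Bystander between pot and trivet: glass jar 38 dia., 65 high. Origin: underside.
- spoon: Bystander: serving slice with a wooden handle, 214 long, lying near the robot. Origin: underside.
- crock: Bystander: white lidded crock with a small knob (no loop), 116 dia., 107 high. Origin: underside.
- oil_bottle: Bystander: green bottle 62 dia., 200 high. Origin: underside.
- plates: Bystander: stack of three white saucers 110 dia., 36 high. Origin: underside.
- bowl: Bystander: small steel bowl 110 dia., 50 high. Origin: underside.
- can: Bystander: can 74 dia., 110 high. Origin: underside.
There are look-alikes about, which are no part of the job. Leave any pink or red look-alike of the lifter alone.

How it is judged:
By the outcome, as a careful person would: the job done as asked, in the order asked, and still so for the second after the job is handed in, with the robot touching nothing.
It also fails if it takes over 72 s, if anything falls off the work surface, if the arm or the gripper's body presses on something with over 40 N, if the wrist force passes 120 N, or if a joint passes its speed limit or range.

ROBOT

A 6-joint arm with a two-finger parallel gripper is mounted at the origin on the work surface. World frame = base frame: x ahead of the robot, y to its left, z up, the work surface at z = 0. Lengths are in m, angles in rad, forces in N, time in s.
With the tool pointing down it reaches from about 0.3 to 0.95 m from the base axis. Payload 3.1 kg.
Tool frame: the origin (TCP) lies on the centre line of the jaws, within the pads' length; the fingertips stand 22 mm ahead of it and the grasp point (between the pads) lies 3 mm ahead of it; z points along the fingers, y is the direction in which the jaws open and shut (so a half turn about z gives the same grasp; the last joint's range is limited). The gripper opens to 85 mm and grips with 20 to 120 N. Pads are 22 mm wide; open, the fingers measure 114 mm over their backs; the gripper's body (76 mm by 85 mm) begins 54 mm behind the grasp point. The pads swing forward as they close: fully open they stand 13 mm farther back than shut.
Start: joints at [1.075, 0.308, 1.634, -0, 1.2, -0.07], TCP at [0.258, 0.569, 0.253] pointing down, gripper open.
Joint ranges: [-3.06, 3.06], [-0.79, 1.96], [0.05, 2.63], [-1.19, 4.34], [0.05, 2.64], [-2.94, 2.94]. Speed limits (rad/s): [2.79, 2.79, 3.14, 3.14, 3.14, 3.14].

INTERFACE

Orientations are given as a 3x3 rotation matrix whose columns are the frame's x, y, z axes.
In Python, from plant import sense, optics, ticket gives the robot as it stands.
- The arm moves only by the shell command python3 -m pendant 'ROWS' [OPENING]. ROWS is JSON, a list of rows, each an object of numbers: "dx", "dy", "dz": the shift along the tool's x, y, z in mm; "spin": the turn about the tool's z in degrees. A call has 1 to 5 rows; each row is the pose to reach, as a shift and turn from the pose commanded when the call began, along the tool's axes at that moment; what a row does not reach only later rows make up. A row lasts 1/8 s, in which the tool goes at most 62.5 mm and 10.7 degrees, less where a joint would pass 70% of its speed; a pose out of reach is approached as far as the arm can. A call with a gripper value outside its range is refused whole. OPENING is the finger opening in mm, from 0 to 85.4, set as the call begins (- or left out, the last holds). The fingers move at their own pace and stop on an object; the grip force is fixed at half the most. Time passes only in rows, so rows that repeat a pose let the fingers close. It gives the time, the measured TCP pose, the force and the opening at its end, in the units of the state.
- sense(): the state, without advancing time (a new reading comes with each control period).
- optics.read_camera(name): name is "scene" or "side" or "wrist"; returns the picture (420x560x3 uint8, blue, green, red); there is no depth.
- optics.camera_info(name): a dict with "intrinsics" (3x3 intrinsics, pixels), "dist_coeffs" ([k1, k2, p1, p2, k3] as OpenCV has them; the pictures are not rectified), "camera_from_world" (4x4, takes a point from world to camera coordinates). Camera axes: x right, y down, z forward; pixel columns grow to the right and rows downward; lengths in m; the calibration is good to about 2 mm. A picture is of the moment at which its call begins: read the wrist's pose just before it. camera_info takes no time and is no camera call; for the wrist camera it gives the pose at the moment of the call.
- ticket.hand_in(): hands the job in, once; it reports no verdict.
The state is a dict: "time": time; "q": joint angles; "qvel": joint speeds; "tau": joint torques, N m; "ee_pos": TCP position; "orientation": TCP orientation; "contact_force": force on the tool from outside, world axes, zero at the start; "torque": the same for the moment, N m; "grip_width": opening from 0.0 (shut) to 1.0 (fully open).
Only numpy, scipy, OpenCV 4.12 (cv2) and the standard library are available. Lean on these libraries where they do the work, as an engineer would, in place of code of your own. Each camera call takes 0.05 s, during which the arm holds its last target.

## Working session

There is one attempt and no reset: what is moved stays moved. The work goes in short steps, Python scripts to look and compute and a shell command to move; the robot and the scene stay as the last step left them, time stands still between calls to the robot, and variables do not carry over. Pictures are saved under pics/ and viewed, and the job is handed in when it is done.

```bash
ls; mkdir -p pics
python3 - <<'E'
from plant import sense, optics
import cv2
s=sense(); print(s)
for n in ["scene","side","wrist"]:
    im=optics.read_camera(n); cv2.imwrite(f"pics/{n}0.png",im)
    print(n,optics.camera_info(n))
E
```

```text
pics
{'time': 0.0, 'q': array([ 1.07531411e+00,  3.09020812e-01,  1.63523367e+00, -1.07489530e-05,
        1.19966861e+00, -6.97195161e-02]), 'qvel': array([ 0.00046851, -0.00085394,  0.00134838,  0.00220324,  0.00123352,
       -0.00052007]), 'tau': array([ 1.40395819e-03, -4.15233493e+01, -2.76676208e+01, -1.46918501e-04,
        9.97447263e-03,  6.75456864e-07]), 'ee_pos': array([0.25779829, 0.56849094, 0.25201472]), 'orientation': array([[-9.10725523e-01,  4.13010671e-01, -1.09920814e-03],
       [ 4.13012105e-01,  9.10723217e-01, -2.05494128e-03],
       [ 1.52361697e-04, -2.32547373e-03, -9.99997284e-01]]), 'contact_force': array([-0.27193461,  0.03570008, -0.15096594]), 'torque': array([ 0.00590996, -0.01468884, -0.01830515]), 'grip_width': 0.997887469258253}
scene {'intrinsics': array([[437.67698981,   0.        , 282.74212097],
       [  0.        , 437.67698981, 216.31616587],
       [  0.        ,   0.        ,   1.        ]]), 'dist_coeffs': array([-0.01655971,  0.        ,  0.        ,  0.        ,  0.        ]), 'camera_from_world': array([[ 5.98542765e-02,  9.98145830e
[... 667 characters left out ...]
628, -0.5329207 , -0.81857964,  0.20673067],
       [ 0.28831097,  0.76619883, -0.57429621,  1.10845032],
       [ 0.        ,  0.        ,  0.        ,  1.        ]])}
wrist {'intrinsics': array([[316.65676194,   0.        , 285.48253234],
       [  0.        , 316.65676194, 203.38045888],
       [  0.        ,   0.        ,   1.        ]]), 'dist_coeffs': array([-0.01343807,  0.        ,  0.        ,  0.        ,  0.        ]), 'camera_from_world': array([[ 0.4132343 ,  0.9106233 , -0.00161776, -0.62253211],
       [ 0.86431482, -0.39165928,  0.31553589, -0.04111217],
       [ 0.28670072, -0.13178851, -0.94891226,  0.38013007],
       [ 0.        ,  0.        ,  0.        ,  1.        ]])}
```

View pics/scene0.png

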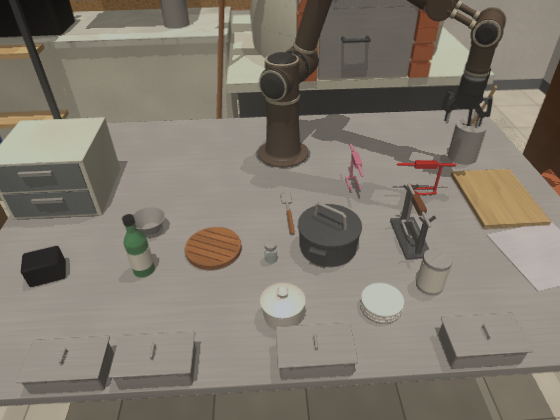

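View pics/side0.png

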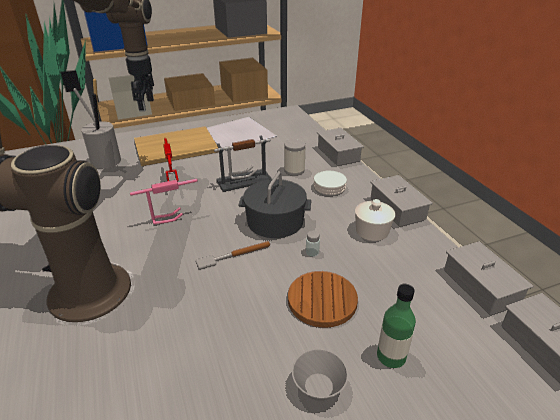

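View pics/wrist0.png

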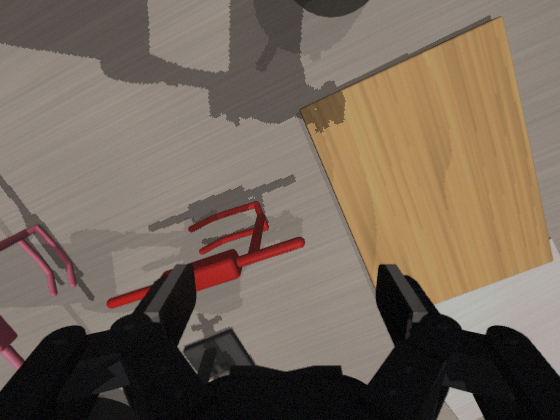

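The lifter candidates in the scene picture are pink (357,165), red (427,165), and dark wooden grip on steel in the dark rest (418,203). The last one fits the description: it hangs in the V-posts and is neither red nor pink. I'll enlarge it to confirm.

Run:
```python
import cv2
a=cv2.imread("pics/scene0.png"); b=cv2.imread("pics/side0.png")
cv2.imwrite("pics/c1.png",cv2.resize(a[170:270,360:460],None,fx=6,fy=6,interpolation=cv2.INTER_CUBIC))
cv2.imwrite("pics/c2.png",cv2.resize(b[120:200,200:300],None,fx=7,fy=7,interpolation=cv2.INTER_CUBIC))
cv2.imwrite("pics/c3.png",cv2.resize(a[190:280,280:380],None,fx=6,fy=6,interpolation=cv2.INTER_CUBIC))
cv2.imwrite("pics/c4.png",cv2.resize(b[160:250,225:325],None,fx=6,fy=6,interpolation=cv2.INTER_CUBIC))
```

```text
(no output)
```

View pics/c1.png

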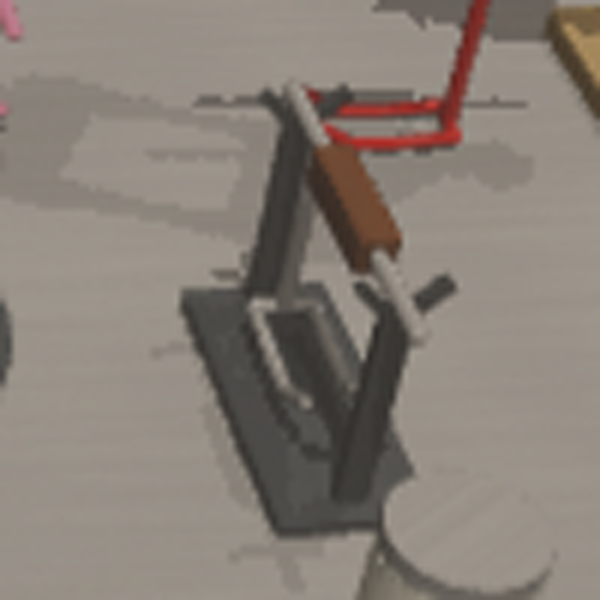

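View pics/c2.png

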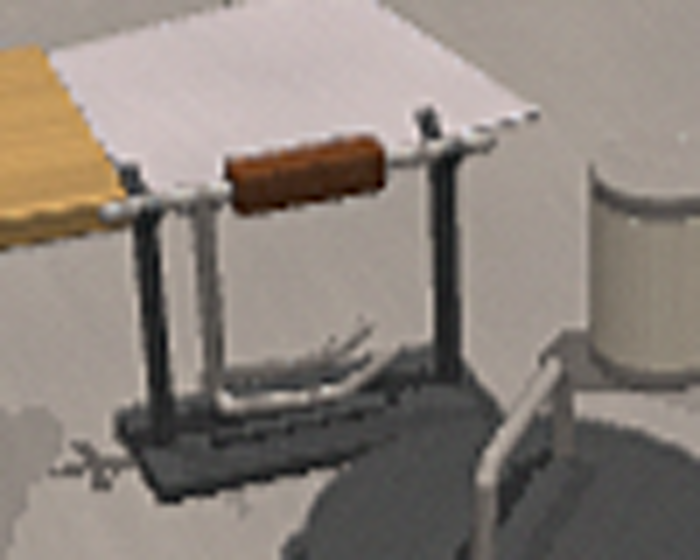

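View pics/c3.png

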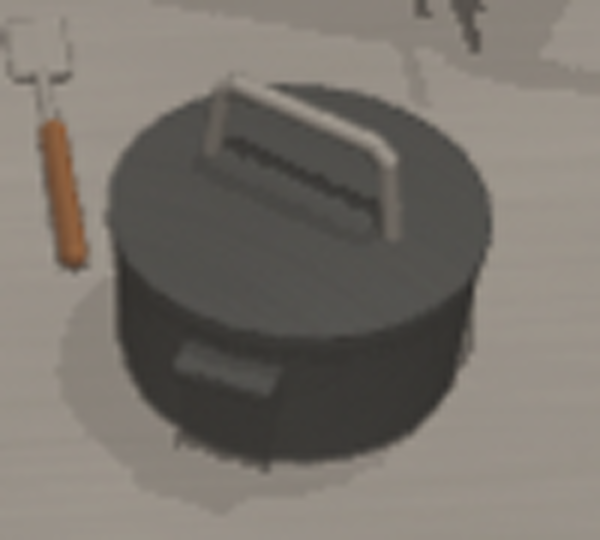

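View pics/c4.png

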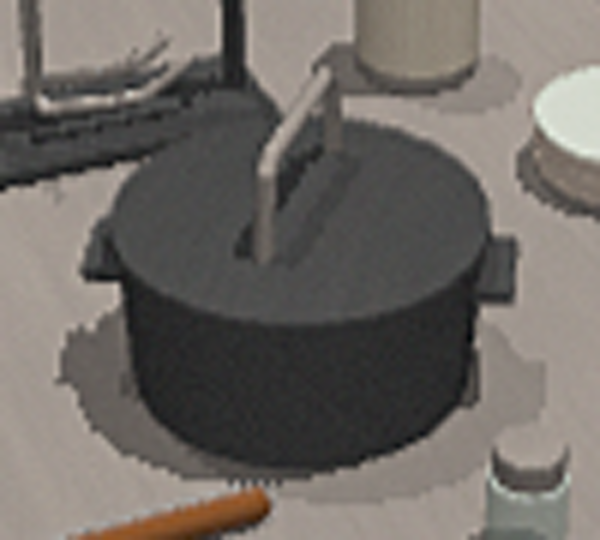

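The crops confirm it: a dark-wood grip at scene (418,203) on a steel rod in the V notches, with the stem at the robot end, so the prongs point away from the robot. The lid loop runs (319,204)–(345,216) in scene and (269,187)–(279,172) in side. The spoon is near (291,215) in scene. I'll triangulate these next.

```bash
cat > h.py <<'E'
import numpy as np, cv2
from plant import sense, optics
def ray(n,uv,info=None):
    i=info or optics.camera_info(n); K=i["intrinsics"];T=i["camera_from_world"]
    p=cv2.undistortPoints(np.array([[uv]],float),K,i["dist_coeffs"])[0,0]
    R=T[:3,:3]; return -R.T@T[:3,3], R.T@np.array([p[0],p[1],1.])
def onz(n,uv,z,info=None):
    c,d=ray(n,uv,info); return c+d*(z-c[2])/d[2]
def proj(n,P,info=None):
    i=info or optics.camera_info(n);T=i["camera_from_world"]
    return cv2.projectPoints(np.atleast_2d(P).astype(float),cv2.Rodrigues(T[:3,:3])[0],T[:3,3],i["intrinsics"],i["dist_coeffs"])[0][:,0]
def tri(*a):
    A=np.zeros((3,3));b=np.zeros(3)
    for n,uv in a:
        c,d=ray(n,uv);d=d/np.linalg.norm(d);M=np.eye(3)-np.outer(d,d);A+=M;b+=M@c
    return np.linalg.solve(A,b)
E
python3 - <<'E'
from h import *
np.set_printoptions(precision=4,suppress=True)
def cr(u,v,s,x,y): return ((u+.5)/s-.5+x,(v+.5)/s-.5+y)
for nm,a,b,z in [("rodnear",cr(293,88,6,360,170),cr(108,212,7,200,120),.14),("rodfar",cr(420,335,6,360,170),cr(490,143,7,200,120),.14),
 ("grip",cr(354,205,6,360,170),cr(306,174,7,200,120),.143),
 ("loopA",cr(230,83,6,280,190),cr(265,165,6,225,160),.149),("loopB",cr(390,158,6,280,190),cr(325,73,6,225,160),.149)]:
    print(nm,onz("scene",a,z),onz("side",b,z),tri(("scene",a),("side",b)))
for n,f in (("scene","pics/scene0.png"),("side","pics/side0.png")):
    im=cv2.imread(f); hsv=cv2.cvtColor(im,cv2.COLOR_BGR2HSV)
    m=((hsv[...,1]>110)&(hsv[...,0]<18)).astype(np.uint8)
    # erode not; largest comps
    m=cv2.morphologyEx(m,cv2.MORPH_CLOSE,np.ones((7,7)))
    k,l,st,ce=cv2.connectedComponentsWithStats(m)
    for i in range(1,k):
        if st[i,4]>1000: print(n,st[i],ce[i],onz(n,ce[i],.011))
    u=(213,246) if n=="scene" else (322,298)
    i=l[u[1],u[0]]
    c=cv2.findContours((l==i).astype(np.uint8),0,1)[0][0][:,0]
    P=np.array([onz(n,p,.02)[:2] for p in c.astype(float)])
    if n=="scene": up=P[:,0]<np.median(P[:,0])+.03
    else: up=P[:,1]<np.median(P[:,1])
    from scipy.optimize import least_squares
    for r in (.085,):
        o=least_squares(lambda x:np.hypot(*(P-x).T)-r,P.mean(0),loss="soft_l1",f_scale=.001)
        print(n,"trivet all",o.x)
        print(len(P))
E
```

```text
rodnear [0.4301 0.363  0.14  ] [0.4331 0.3596 0.14  ] [0.4328 0.3614 0.1405]
rodfar [0.6225 0.3676 0.14  ] [0.6232 0.3597 0.14  ] [0.6242 0.3661 0.139 ]
grip [0.5304 0.364  0.143 ] [0.5289 0.3561 0.143 ] [0.5301 0.3636 0.1409]
loopA [0.5149 0.0718 0.149 ] [0.512  0.0667 0.149 ] [0.5131 0.0716 0.1467]
loopB [0.576  0.1392 0.149 ] [0.5688 0.1352 0.149 ] [0.5711 0.1405 0.1452]
scene [ 408    8   32   70 1330] [422.609   45.2541] [-1.1425  0.9199  0.011 ]
scene [ 523   61   37  135 2494] [547.3136 136.1812] [-0.0332  1.1061  0.011 ]
scene [ 185  227   56   42 1837] [212.7382 247.7082] [ 0.534  -0.2456  0.011 ]
scene trivet all [ 0.5389 -0.244 ]
137
side [   0    0   75  151 5608] [24.2871 77.5128] [-0.2852  1.865   0.011 ]
side [  354     0   206   236 33877] [472.4225  88.4605] [1.8771 0.7682 0.011 ]
side [ 142   23  139   31 2055] [197.5562  38.4788] [0.8036 2.3214 0.011 ]
side [  93   58  188   70 5490] [202.3893  94.4093] [0.5792 1.2185 0.011 ]
side [ 135  127   82   54 2211] [174.1565 146.8969] [0.3417 0.6931 0.011 ]
side [ 288  271   70   57 3127] [322.2549 298.8139] [ 0.5296 -0.252   0.011 ]
side trivet all [ 0.5278 -0.2537]
179
```

```bash
cat >> h.py <<'E'
np.set_printoptions(precision=4,suppress=True)
def goto(p,yaw,s=None):
    """rows delta for TCP target p (m) and lifter x yaw; tool x = -lifter x (tool y=+lifter y)"""
    s=s or sense(); R=s["orientation"]; d=R.T@(np.array(p)-s["ee_pos"])*1000
    tx=np.array([-np.cos(yaw),-np.sin(yaw),0]); v=R.T@tx
    print("now",s["ee_pos"],"t",s["time"],"delta mm",d,"spin",np.degrees(np.arctan2(v[1],v[0])))
E
python3 - <<'E'
from h import *
i=optics.camera_info("wrist");T=i["camera_from_world"];c=-T[:3,:3].T@T[:3,3];s=sense();R=s["orientation"]
print("cam in tool",R.T@(c-s["ee_pos"]),"axis in tool",R.T@T[2,:3], R.T@T[0,:3])
goto((.45,.362,.30),0.02)
goto((.53,.362,.25),0.02)
E
```

```text
cam in tool [ 0.0808 -0.0015 -0.1204] axis in tool [-0.3157  0.0001  0.9489] [-0.0002  1.     -0.0002]
now [0.2579 0.5687 0.2523] t 0.15 delta mm [-260.305  -108.9329  -47.5464] spin -25.543224906023266
now [0.2579 0.5687 0.2523] t 0.15 delta mm [-333.1678  -75.7987    2.3851] spin -25.543224906023266
```

```bash
python3 -m pendant '[{"dz":-40},{"dx":-50,"dy":-12,"dz":-48,"spin":-6},{"dx":-105,"dy":-25,"dz":-48,"spin":-12},{"dx":-160,"dy":-37,"dz":-48,"spin":-19},{"dx":-215,"dy":-50,"dz":-48,"spin":-25.5}]'
python3 - <<'E'
from h import *
goto((.53,.362,.30),0.02)
E
```

```text
now [0.2579 0.5687 0.2523] t 0.15 delta mm [-333.1613  -75.888   -47.6148] spin -25.543224906023266$[0]: bad value
```

```bash
python3 -m pendant '[{"dx":0,"dy":0,"dz":-40,"spin":0},{"dx":-50,"dy":-12,"dz":-48,"spin":-6},{"dx":-105,"dy":-25,"dz":-48,"spin":-12},{"dx":-160,"dy":-37,"dz":-48,"spin":-19},{"dx":-215,"dy":-50,"dz":-48,"spin":-25.5}]'
python3 - <<'E'
from h import *
goto((.53,.362,.30),0.02)
E
```

```text
time: 0.78
ee_pos: [0.4343, 0.4336, 0.301]
orientation: [[-1.0, -0.023, -0.0], [-0.023, 1.0, -0.0], [0.0, -0.0, -1.0]]
contact_force: [0.6, 0.5, 0.5]
grip_width: 0.998
now [0.4343 0.4336 0.301 ] t 0.775 delta mm [-93.9577 -73.8569   0.9592] spin 0.19478100765315154
```

```bash
python3 -m pendant '[{"dx":-40,"dy":-32,"dz":0,"spin":0},{"dx":-80,"dy":-64,"dz":0,"spin":0},{"dx":-94,"dy":-74,"dz":0,"spin":0},{"dx":-94,"dy":-74,"dz":0,"spin":0}]'
python3 - <<'E'
from h import *
goto((.53,.362,.30),0.02)
i=optics.camera_info("wrist"); im=optics.read_camera("wrist"); cv2.imwrite("pics/w1.png",im); np.save("w1.npy",i,allow_pickle=True)
E
```

```text
time: 1.27
ee_pos: [0.5291, 0.362, 0.3007]
orientation: [[-1.0, -0.017, -0.001], [-0.017, 1.0, -0.0], [0.001, 0.0, -1.0]]
contact_force: [-0.4, -0.4, -0.7]
grip_width: 1.002
now [0.5291 0.362  0.3007] t 1.275 delta mm [-0.8811 -0.0589  0.731 ] spin -0.15935092459124664
```

View pics/w1.png

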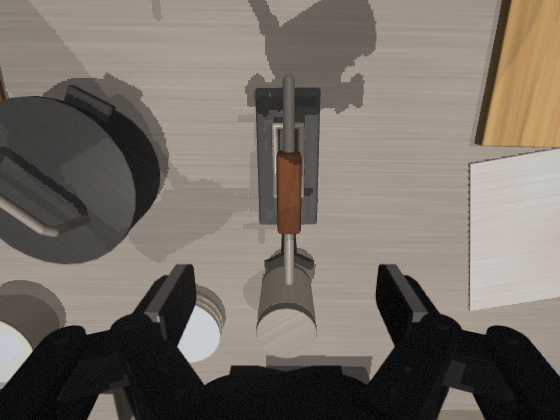

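The grip is centred at about (289,192) between the open fingers, with rod ends at (290,76) and (289,284).

Run:
```python
from h import *
i=np.load("w1.npy",allow_pickle=True).item()
im=cv2.imread("pics/w1.png")
for uv,z in [((290,75),.14),((289,284),.14),((289,152),.145),((289,233),.145),((288,90),.012),((288,223),.0)]: print(uv,onz("wrist",uv,z,i))
c=cv2.resize(im[60:300,225:355],None,fx=2.5,fy=2.5,interpolation=cv2.INTER_CUBIC)
d=cv2.resize(im[80:280,0:180],None,fx=3,fy=3,interpolation=cv2.INTER_CUBIC)
cv2.imwrite("pics/c5.png",np.hstack([c,np.vstack([d])[:600,:400]]))
```

```text
(290, 75) [0.4292 0.3627 0.14  ]
(289, 284) [0.6278 0.3659 0.14  ]
(289, 152) [0.4921 0.3631 0.145 ]
(289, 233) [0.5689 0.3646 0.145 ]
(288, 90) [0.4378 0.3622 0.012 ]
(288, 223) [0.6169 0.3658 0.    ]
```

View pics/c5.png

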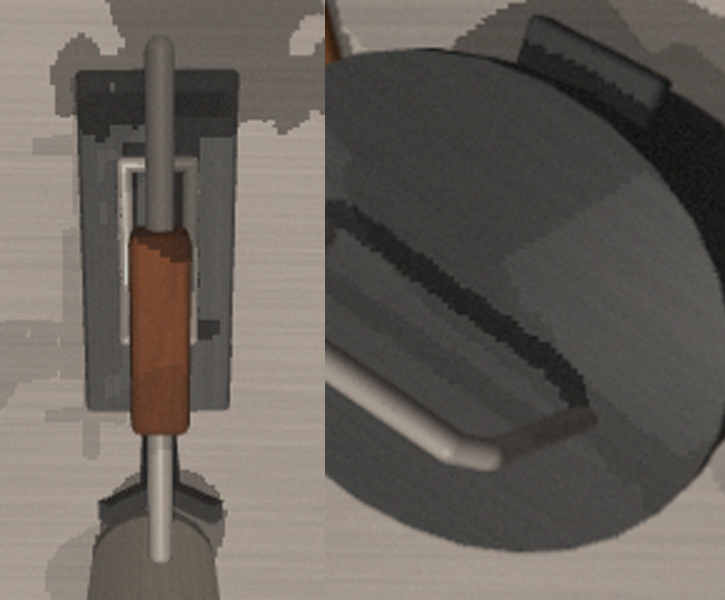

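```bash
python3 -m pendant '[{"dx":0.5,"dy":2.3,"dz":40,"spin":0},{"dx":0.5,"dy":2.3,"dz":90,"spin":0},{"dx":0.5,"dy":2.3,"dz":130,"spin":0},{"dx":0.5,"dy":2.3,"dz":150,"spin":0},{"dx":0.5,"dy":2.3,"dz":158,"spin":0}]'
python3 - <<'E'
from h import *
goto((.5285,.3643,.143),0.016); print(sense()["contact_force"])
E
```

```text
time: 1.95
ee_pos: [0.527, 0.3657, 0.1424]
orientation: [[-1.0, -0.021, -0.001], [-0.021, 1.0, -0.001], [0.001, -0.001, -1.0]]
contact_force: [0.3, -0.1, 0.2]
grip_width: 0.998
now [0.527  0.3657 0.1424] t 1.95 delta mm [-1.4577 -1.4477 -0.594 ] spin 0.2737041667566678
[ 0.2733 -0.1428  0.1503]
```

```bash
python3 -m pendant '[{"dx":-1,"dy":-1,"dz":0,"spin":0},{"dx":-1,"dy":-1,"dz":0,"spin":0},{"dx":-1,"dy":-1,"dz":0,"spin":0},{"dx":-1,"dy":-1,"dz":0,"spin":0},{"dx":-1,"dy":-1,"dz":0,"spin":0}]' 0; python3 -m pendant '[{"dx":0,"dy":0,"dz":0,"spin":0},{"dx":0,"dy":0,"dz":0,"spin":0},{"dx":0,"dy":0,"dz":0,"spin":0}]'
```

```text
time: 2.58
ee_pos: [0.53, 0.3649, 0.1447]
orientation: [[-1.0, -0.019, 0.002], [-0.019, 1.0, 0.002], [-0.002, 0.002, -1.0]]
contact_force: [0.2, 0.9, 4.6]
grip_width: 0.249
time: 2.95
ee_pos: [0.5301, 0.3648, 0.1447]
orientation: [[-1.0, -0.019, 0.002], [-0.019, 1.0, 0.002], [-0.002, 0.002, -1.0]]
contact_force: [-0.6, 1.3, 5.7]
grip_width: 0.246
```

```bash
python3 -m pendant '[{"dx":0,"dy":0,"dz":-15,"spin":0},{"dx":0,"dy":0,"dz":-50,"spin":0},{"dx":0,"dy":0,"dz":-100,"spin":0},{"dx":0,"dy":0,"dz":-140,"spin":0},{"dx":0,"dy":0,"dz":-160,"spin":0}]'
python3 -m pendant '[{"dx":10,"dy":-50,"dz":0,"spin":0},{"dx":20,"dy":-100,"dz":0,"spin":0},{"dx":30,"dy":-110,"dz":0,"spin":0},{"dx":30,"dy":-110,"dz":0,"spin":0}]'
python3 - <<'E'
from h import *
i=optics.camera_info("wrist"); im=optics.read_camera("wrist"); cv2.imwrite("pics/w2.png",im); np.save("w2.npy",i,allow_pickle=True)
print(sense())
E
```

```text
time: 3.58
ee_pos: [0.5298, 0.3639, 0.3058]
orientation: [[-1.0, -0.019, 0.002], [-0.019, 1.0, 0.001], [-0.002, 0.001, -1.0]]
contact_force: [0.4, -0.3, -3.6]
grip_width: 0.245
time: 4.08
ee_pos: [0.5003, 0.2528, 0.3022]
orientation: [[-1.0, -0.018, -0.002], [-0.018, 1.0, -0.0], [0.002, -0.0, -1.0]]
contact_force: [-0.3, 0.5, -2.9]
grip_width: 0.245
{'time': 4.125, 'q': array([ 0.3908,  0.1437,  1.7329,  0.0007,  1.2657, -1.1991]), 'qvel': array([ 0.0148,  0.0148, -0.0301,  0.0011, -0.0041, -0.0007]), 'tau': array([ -0.4565, -36.5869, -29.0749,  -0.0447,   0.1291,  -0.0033]), 'ee_pos': array([0.501 , 0.2537, 0.3027]), 'orientation': array([[-0.9998, -0.0189, -0.0008],
       [-0.0189,  0.9998,  0.0004],
       [ 0.0008,  0.0004, -1.    ]]), 'contact_force': array([-0.0836,  0.4223, -2.1096]), 'torque': array([ 0.0235, -0.0235, -0.0252]), 'grip_width': 0.24587955893237556}
```

View pics/w2.png

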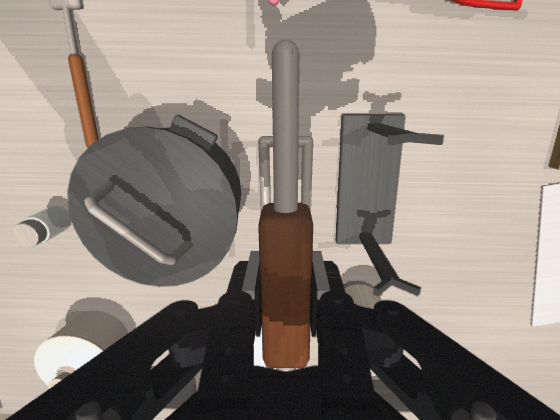

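The lid is in full view: the loop bar runs from about (90,203) to (172,261). The lifter is held level.

Run:
```python
from h import *
im=cv2.imread("pics/w2.png"); cv2.imwrite("pics/c6.png",cv2.resize(im[170:290,50:210],None,fx=5,fy=5,interpolation=cv2.INTER_CUBIC))
a=cv2.imread("pics/scene0.png"); b=cv2.imread("pics/side0.png")
cv2.imwrite("pics/c7.png",np.hstack([cv2.resize(a[140:215,325:400],(400,400),interpolation=cv2.INTER_CUBIC),cv2.resize(b[165:245,125:205],(400,400),interpolation=cv2.INTER_CUBIC)]))
```

```text
(no output)
```

View pics/c6.png

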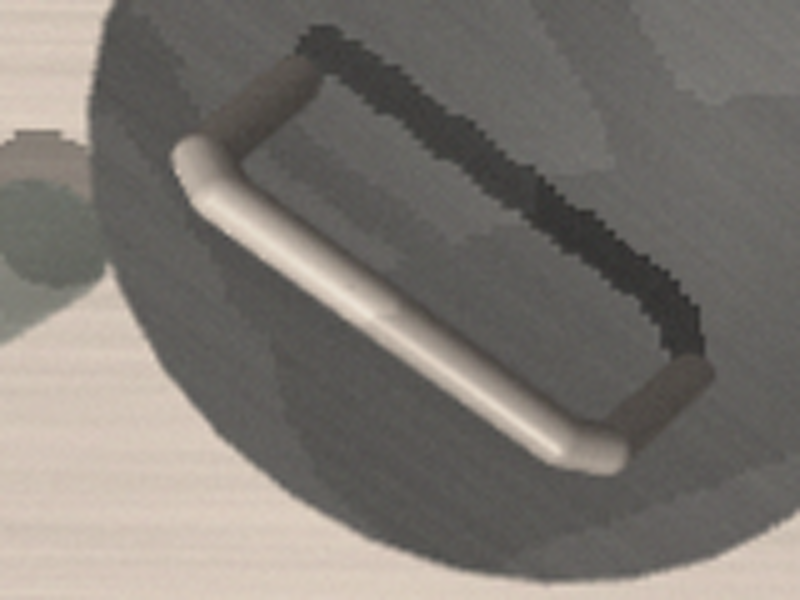

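View pics/c7.png

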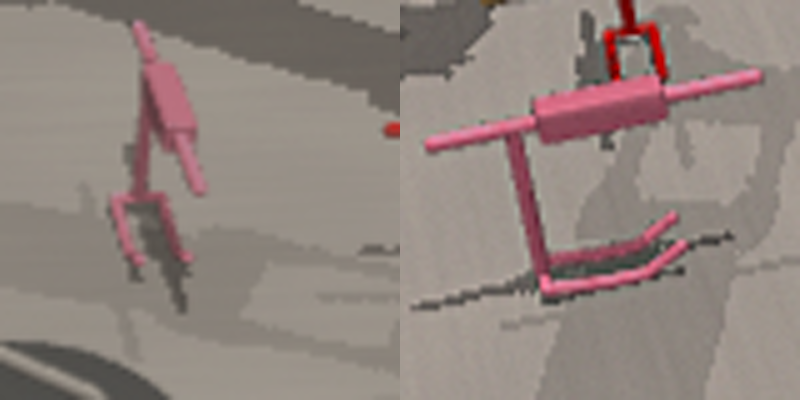

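Run:
```python
from h import *
i=np.load("w2.npy",allow_pickle=True).item()
cr=lambda u,v:((u+.5)/5-.5+50,(v+.5)/5-.5+170)
A=onz("w",cr(213,187),.149,i);B=onz("w",cr(572,439),.149,i)
print(A,B,(A+B)/2,np.linalg.norm(B-A),"bar yaw",np.arctan2(*(B-A)[[1,0]]))
for e in [(90,150),(92,100)]: pass
# flange edge picks in full image by hand: left (69,200), bottom (160,285), right ~(240,200), lower-left
from scipy.optimize import least_squares
for z in (.085,.093):
    P=np.array([onz("w",p,z,i)[:2] for p in [(68.2,200),cr(165,370),cr(290,495),cr(420,563),cr(550,583),cr(120,290),cr(660,570)]])
    o=least_squares(lambda x:np.hypot(*(P-x).T)-.094,P.mean(0));print("flange",z,o.x,o.fun)
# pink
ca=lambda u,v:(u*75/400-.4+325,v*75/400-.4+140); cb=lambda u,v:(u*80/400-.4+125,v*80/400-.4+165)
for nm,p,q in [("rodback",(140,27),(430,145)),("rodfront",(200,190),(758,75)),("tipR?",(185,260),(672,217)),("stembot",(137,198),(545,275))]:
    print(nm,tri(("scene",ca(*p)),("side",cb(*q))))
y=np.arctan2(*(B-A)[[1,0]])-np.pi/2; C=(A+B)/2
print("lifter yaw",y); d=np.array([np.cos(y),np.sin(y)])
for k in (.12,.10): goto([*(C[:2]-k*d),.232],y)
```

```text
[0.5162 0.074  0.149 ] [0.5667 0.135  0.149 ] [0.5414 0.1045 0.149 ] 0.07910822045355606 bar yaw 0.879051499974852
flange 0.085 [0.5471 0.0994] [-0.0003 -0.0001 -0.0003  0.0007 -0.      0.0003 -0.0004]
flange 0.093 [0.542  0.1048] [-0.0011  0.0001  0.0002  0.001  -0.0002  0.0002 -0.0011]
rodback [0.3385 0.1626 0.1742]
rodfront [0.5288 0.1532 0.1867]
tipR? [0.4727 0.162  0.0971]
stembot [0.39   0.1516 0.083 ]
lifter yaw -0.6917448268200446
now [0.501  0.2537 0.3027] t 4.125 delta mm [ 53.308  -71.6563  70.6766] spin 40.717775838733985
now [0.501  0.2537 0.3027] t 4.125 delta mm [ 38.1494 -84.7029  70.659 ] spin 40.717775838733985
```

Run:
```python
from h import *
ca=lambda u,v:(u*75/400-.4+325,v*75/400-.4+140); cb=lambda u,v:(u*80/400-.4+125,v*80/400-.4+165)
for nm,p,q in [("rodback",(140,27),(430,145)),("rodfront",(200,190),(758,75)),("tipL",(137,260),(685,245)),("tipR",(185,260),(672,217)),("stembotL",(113,200),(545,288)),("stembotR",(165,197),(548,262))]:
    X=tri(("scene",ca(*p)),("side",cb(*q)))
    print(nm,ca(*p),cb(*q),X,proj("scene",X)-ca(*p),proj("side",X)-cb(*q), onz("scene",ca(*p),.01),onz("side",cb(*q),.01))
i=np.load("w2.npy",allow_pickle=True).item()
for z in (0,.06,.12,.2):print(onz("w",(273,0),z,i))
```

```text
rodback (350.85, 144.6625) (210.6, 193.6) [0.3385 0.1626 0.1742] [[-10.8724  16.6125]] [[-11.6908 -18.6459]] [-0.0284  0.2783  0.01  ] [0.3929 0.309  0.01  ]
rodfront (362.1, 175.225) (276.2, 179.6) [0.5288 0.1532 0.1867] [[-14.309   19.4832]] [[-12.6252 -19.3907]] [0.1886 0.281  0.01  ] [0.627  0.3107 0.01  ]
tipL (350.2875, 188.35) (261.6, 213.6) [0.4699 0.1339 0.0963] [[-14.6167  18.4659]] [[-13.7735 -19.8125]] [0.2655 0.2233 0.01  ] [0.512  0.1385 0.01  ]
tipR (359.2875, 188.35) (259.0, 208.0) [0.4727 0.162  0.0971] [[-14.3216  18.4086]] [[-13.2177 -19.3597]] [0.2678 0.255  0.01  ] [0.5146 0.1702 0.01  ]
stembotL (345.7875, 177.1) (233.6, 222.2) [0.3867 0.1386 0.0815] [[-12.9031  16.983 ]] [[-13.1291 -19.1661]] [0.1959 0.2191 0.01  ] [0.4186 0.1281 0.01  ]
stembotR (355.5375, 176.5375) (234.2, 217.0) [0.3952 0.166  0.0841] [[-13.72    18.1332]] [[-13.4292 -20.1109]] [0.1951 0.2553 0.01  ] [0.4279 0.153  0.01  ]
[0.3095 0.2334 0.    ]
[0.325  0.2357 0.06  ]
[0.3406 0.2381 0.12  ]
[0.3613 0.2411 0.2   ]
```

Run:
```python
from h import *
ca=lambda u,v:(u*75/400-.4+325,v*75/400-.4+140); cb=lambda u,v:((u-400)*80/400-.4+125,v*80/400-.4+165)
for nm,p,q in [("rodback",(140,27),(430,145)),("rodfront",(200,190),(758,75)),("tipL",(137,260),(685,245)),("tipR",(185,260),(672,217)),("stembotL",(113,200),(545,288))]:
    X=tri(("scene",ca(*p)),("side",cb(*q)))
    print(nm,X)
```

```text
rodback [0.1469 0.2365 0.1153]
rodfront [0.3405 0.2386 0.1168]
tipL [0.2793 0.2194 0.0194]
tipR [0.2781 0.2523 0.0181]
stembotL [0.1934 0.2198 0.0086]
```

```bash
python3 -m pendant '[{"dx":13,"dy":-18,"dz":0,"spin":10.2},{"dx":27,"dy":-36,"dz":0,"spin":20.4},{"dx":40,"dy":-54,"dz":0,"spin":30.5},{"dx":53,"dy":-72,"dz":0,"spin":40.7},{"dx":53,"dy":-72,"dz":0,"spin":40.7}]'
python3 -m pendant '[{"dx":0,"dy":0,"dz":25,"spin":0},{"dx":0,"dy":0,"dz":50,"spin":0},{"dx":0,"dy":0,"dz":65,"spin":0},{"dx":0,"dy":0,"dz":69,"spin":0},{"dx":0,"dy":0,"dz":69,"spin":0}]'
python3 - <<'E'
from h import *
C=np.array([.5415,.1047]);y=-.692;d=np.array([np.cos(y),np.sin(y)])
for k in (.12,0): goto([*(C[:2]-k*d),.232],y)
for n in ("wrist","scene","side"):
    i=optics.camera_info(n); im=optics.read_camera(n); cv2.imwrite(f"pics/{n}3.png",im); np.save(f"{n}3.npy",i,allow_pickle=True)
a=cv2.imread("pics/scene3.png")[160:270,270:400];b=cv2.imread("pics/side3.png")[110:250,190:330]
cv2.imwrite("pics/c8.png",np.hstack([cv2.resize(a,(473,400),interpolation=cv2.INTER_CUBIC)[:,:400],cv2.resize(b,(400,400),interpolation=cv2.INTER_CUBIC)]))
E
```

```text
time: 4.75
ee_pos: [0.4495, 0.1808, 0.3031]
orientation: [[-0.771, 0.636, -0.0], [0.636, 0.771, 0.0], [0.0, 0.0, -1.0]]
contact_force: [0.5, 0.6, -2.7]
grip_width: 0.248
time: 5.38
ee_pos: [0.4503, 0.1809, 0.2346]
orientation: [[-0.771, 0.637, 0.001], [0.637, 0.771, 0.0], [-0.0, 0.001, -1.0]]
contact_force: [-0.2, 0.4, -1.9]
grip_width: 0.244
now [0.4503 0.1809 0.2346] t 5.375 delta mm [ 1.1429 -0.4388  2.5743] spin 0.10034704717372578
now [0.4503 0.1809 0.2346] t 5.375 delta mm [-118.8569   -0.649     2.6036] spin 0.10034704717372578
```

View pics/wrist3.png

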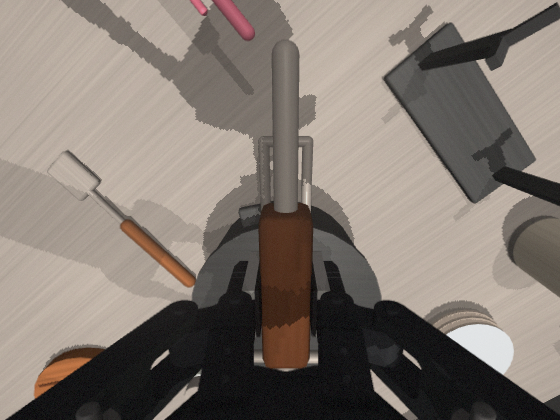

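View pics/c8.png

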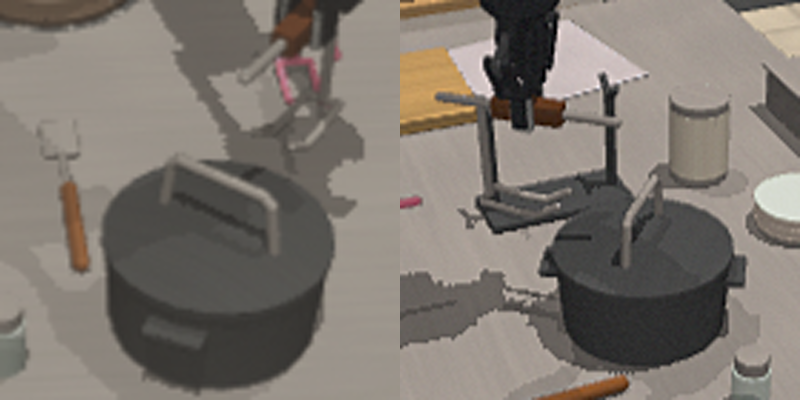

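Prongs are on the loop's axis (bar ends symmetric about the rod at wrist row 358). I'll advance halfway and look again.

```bash
python3 -m pendant '[{"dx":-20,"dy":0,"dz":2,"spin":0},{"dx":-40,"dy":0,"dz":2,"spin":0},{"dx":-60,"dy":0,"dz":2,"spin":0},{"dx":-70,"dy":0,"dz":2,"spin":0},{"dx":-70,"dy":0,"dz":2,"spin":0}]'
python3 - <<'E'
from h import *
C=np.array([.5415,.1047]);y=-.692
goto([*C,.232],y)
for n in ("scene","side"):
    im=optics.read_camera(n); cv2.imwrite(f"pics/{n}4.png",im)
a=cv2.imread("pics/scene4.png")[170:250,290:370];b=cv2.imread("pics/side4.png")[130:210,230:310]
cv2.imwrite("pics/c9.png",np.hstack([cv2.resize(x,(400,400),interpolation=cv2.INTER_CUBIC) for x in (a,b)]))
E
```

```text
time: 6.15
ee_pos: [0.5044, 0.135, 0.2322]
orientation: [[-0.769, 0.639, -0.0], [0.639, 0.769, 0.0], [0.0, -0.0, -1.0]]
contact_force: [-0.8, -0.5, -2.3]
grip_width: 0.245
now [0.5044 0.135  0.2322] t 6.15 delta mm [-47.9621   0.3729   0.1409] spin -0.04662285395489659
```

View pics/c9.png

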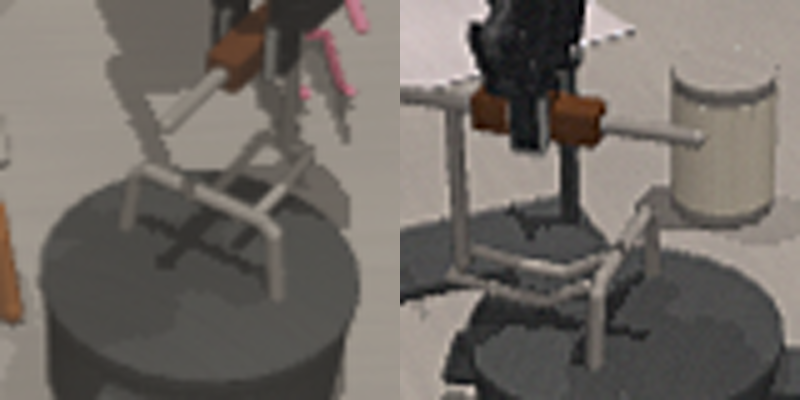

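The crop shows the prongs midway between the loop's legs, with the tips just short of and below the bar. I'll continue under it.

```bash
python3 -m pendant '[{"dx":-12,"dy":0,"dz":0,"spin":0},{"dx":-24,"dy":0,"dz":0,"spin":0},{"dx":-36,"dy":0,"dz":0,"spin":0},{"dx":-48,"dy":0,"dz":0,"spin":0},{"dx":-48,"dy":0,"dz":0,"spin":0}]'
python3 - <<'E'
from h import *
C=np.array([.5415,.1047]);y=-.692
goto([*C,.232],y)
for n in ("scene","side"):
    im=optics.read_camera(n); cv2.imwrite(f"pics/{n}5.png",im)
a=cv2.imread("pics/scene5.png")[170:250,290:370];b=cv2.imread("pics/side5.png")[130:210,230:310]
cv2.imwrite("pics/c10.png",np.hstack([cv2.resize(x,(400,400),interpolation=cv2.INTER_CUBIC) for x in (a,b)]))
E
```

```text
time: 6.88
ee_pos: [0.5416, 0.1045, 0.2323]
orientation: [[-0.77, 0.638, 0.0], [0.638, 0.77, -0.0], [-0.0, 0.0, -1.0]]
contact_force: [-0.2, 0.0, -3.9]
grip_width: 0.245
now [0.5416 0.1045 0.2323] t 6.875 delta mm [0.1989 0.1422 0.3005] spin -0.023952772050881796
```

View pics/c10.png

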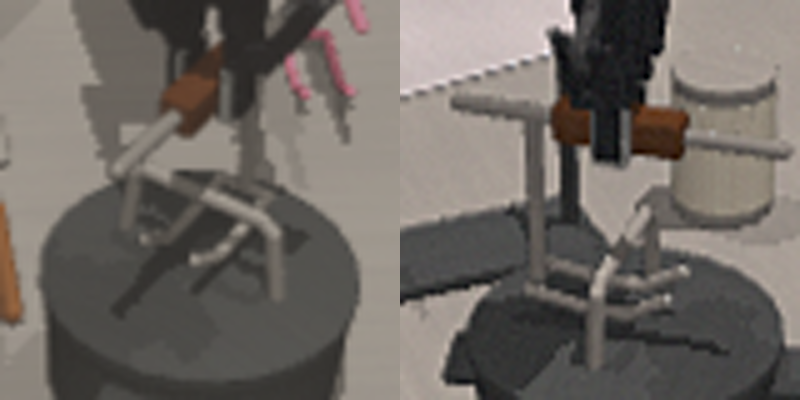

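Both prongs pass under the bar (tips at crop (150,240) and (195,258)). I'll lift slowly.

```bash
python3 -m pendant '[{"dx":0,"dy":0,"dz":-10,"spin":0},{"dx":0,"dy":0,"dz":-18,"spin":0},{"dx":0,"dy":0,"dz":-21,"spin":0},{"dx":0,"dy":0,"dz":-23,"spin":0},{"dx":0,"dy":0,"dz":-25,"spin":0}]'
python3 -m pendant '[{"dx":0,"dy":0,"dz":-2,"spin":0},{"dx":0,"dy":0,"dz":-4,"spin":0},{"dx":0,"dy":0,"dz":-6,"spin":0},{"dx":0,"dy":0,"dz":-8,"spin":0},{"dx":0,"dy":0,"dz":-10,"spin":0}]'
python3 -m pendant '[{"dx":0,"dy":0,"dz":-3,"spin":0},{"dx":0,"dy":0,"dz":-7,"spin":0},{"dx":0,"dy":0,"dz":-12,"spin":0},{"dx":0,"dy":0,"dz":-15,"spin":0},{"dx":0,"dy":0,"dz":-15,"spin":0}]'
python3 - <<'E'
from h import *
print(sense()["torque"])
for n in ("scene","side"):
    im=optics.read_camera(n); cv2.imwrite(f"pics/{n}6.png",im)
a=cv2.imread("pics/scene6.png")[150:270,270:390];b=cv2.imread("pics/side6.png")[110:230,210:330]
cv2.imwrite("pics/c11.png",np.hstack([cv2.resize(x,(400,400),interpolation=cv2.INTER_CUBIC) for x in (a,b)]))
E
```

```text
time: 7.6
ee_pos: [0.5405, 0.1052, 0.2572]
orientation: [[-0.771, 0.637, -0.0], [0.637, 0.771, -0.0], [0.0, -0.0, -1.0]]
contact_force: [0.3, -0.7, -7.0]
grip_width: 0.25
time: 8.22
ee_pos: [0.5406, 0.1052, 0.2673]
orientation: [[-0.771, 0.637, -0.0], [0.637, 0.771, -0.0], [0.0, -0.0, -1.0]]
contact_force: [0.1, -0.6, -8.2]
grip_width: 0.247
time: 8.85
ee_pos: [0.541, 0.1053, 0.2828]
orientation: [[-0.771, 0.637, 0.001], [0.637, 0.771, 0.0], [-0.001, 0.001, -1.0]]
contact_force: [0.2, -0.4, -7.7]
grip_width: 0.248
[-0.002  -0.055  -0.0037]
```

View pics/c11.png

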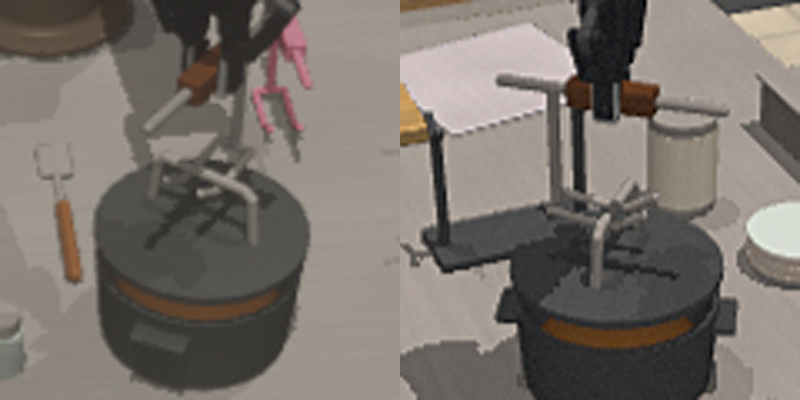

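Lid hangs level and clear; force is 5 N up on the empty lifter. Next: raise further, then carry.

```bash
python3 -m pendant '[{"dx":0,"dy":0,"dz":-5,"spin":0},{"dx":0,"dy":0,"dz":-15,"spin":0},{"dx":0,"dy":0,"dz":-28,"spin":0},{"dx":0,"dy":0,"dz":-36,"spin":0},{"dx":0,"dy":0,"dz":-40,"spin":0}]'
python3 -m pendant '[{"dx":-3,"dy":-4,"dz":0,"spin":0},{"dx":-11,"dy":-14,"dz":0,"spin":0},{"dx":-23,"dy":-29,"dz":0,"spin":0},{"dx":-39,"dy":-49,"dz":0,"spin":0},{"dx":-55,"dy":-69,"dz":0,"spin":0}]'
python3 -m pendant '[{"dx":-16,"dy":-20,"dz":0,"spin":0},{"dx":-32,"dy":-40,"dz":0,"spin":0},{"dx":-48,"dy":-60,"dz":0,"spin":0},{"dx":-64,"dy":-80,"dz":0,"spin":0},{"dx":-80,"dy":-100,"dz":0,"spin":0}]'
python3 -m pendant '[{"dx":-14,"dy":-18,"dz":0,"spin":0},{"dx":-25,"dy":-32,"dz":0,"spin":0},{"dx":-33,"dy":-42,"dz":0,"spin":0},{"dx":-38,"dy":-48,"dz":0,"spin":0},{"dx":-40,"dy":-51,"dz":0,"spin":0}]'
python3 - <<'E'
from h import *
goto([.5335,-.249,.322],-.692); print(sense()["q"])
for n in ("scene","side","wrist"):
    i=optics.camera_info(n);im=optics.read_camera(n); cv2.imwrite(f"pics/{n}7.png",im); np.save(f"{n}7.npy",i,allow_pickle=True)
E
```

```text
time: 9.57
ee_pos: [0.5412, 0.1053, 0.3236]
orientation: [[-0.771, 0.637, 0.002], [0.637, 0.771, 0.0], [-0.001, 0.001, -1.0]]
contact_force: [0.1, -0.6, -8.4]
grip_width: 0.244
time: 10.2
ee_pos: [0.5387, 0.0148, 0.3219]
orientation: [[-0.77, 0.638, -0.001], [0.638, 0.77, -0.001], [-0.0, -0.001, -1.0]]
contact_force: [-0.2, -0.5, -7.8]
grip_width: 0.245
time: 10.82
ee_pos: [0.5362, -0.1134, 0.3219]
orientation: [[-0.77, 0.638, -0.001], [0.638, 0.77, -0.001], [0.0, -0.001, -1.0]]
contact_force: [1.3, 0.2, -7.6]
grip_width: 0.249
time: 11.45
ee_pos: [0.5353, -0.176, 0.3222]
orientation: [[-0.771, 0.637, -0.0], [0.637, 0.771, 0.0], [0.0, 0.0, -1.0]]
contact_force: [0.5, 0.6, -8.3]
grip_width: 0.247
now [ 0.5353 -0.176   0.3222] t 11.45 delta mm [-45.1427 -57.3796   0.1884] spin 0.047961910995601695
[-0.3951  0.1328  1.7057  0.0004  1.3034 -1.2749]
```

View pics/scene7.png

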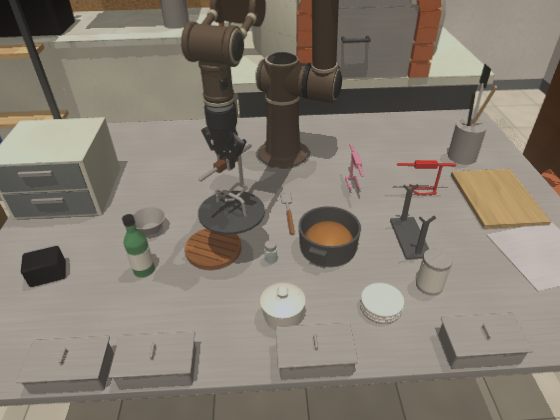

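View pics/side7.png

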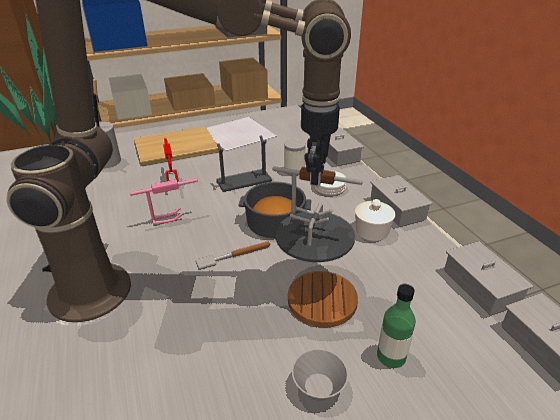

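View pics/wrist7.png

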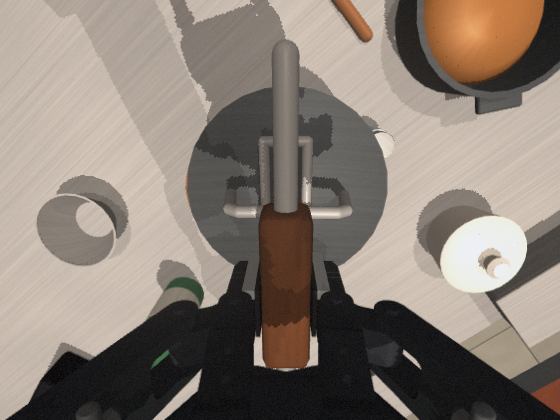

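Run:
```python
from h import *
from scipy.optimize import minimize
t=np.linspace(0,2*np.pi,72,endpoint=False)
masks={}
for n,u in (("scene",(213,246)),("side",(322,298))):
    hsv=cv2.cvtColor(cv2.imread(f"pics/{n}0.png"),cv2.COLOR_BGR2HSV)
    m=((hsv[...,1]>110)&(hsv[...,0]<18)).astype(np.uint8)
    m=cv2.morphologyEx(m,cv2.MORPH_CLOSE,np.ones((5,5)))
    l=cv2.connectedComponents(m)[1]; m=(l==l[u[1],u[0]]).astype(np.uint8)
    hc=cv2.convexHull(cv2.findContours(m,0,1)[0][0]); m=cv2.fillPoly(m*0,[hc],1)
    M=cv2.moments(m,True); masks[n]=np.array([M["m10"]/M["m00"],M["m01"]/M["m00"],M["m00"]])
def sil(n,x):
    P=np.vstack([np.c_[x[0]+.085*np.cos(t),x[1]+.085*np.sin(t),0*t+z] for z in (0,.02)])
    h=cv2.convexHull(proj(n,P).astype(np.float32)); M=cv2.moments(h); return np.array([M["m10"]/M["m00"],M["m01"]/M["m00"],M["m00"]])
for n in masks:
    o=minimize(lambda x:np.sum((sil(n,x)-masks[n])[:2]**2),[.534,-.249],method="Nelder-Mead")
    print(n,o.x,o.fun,masks[n],sil(n,o.x)); 
o=minimize(lambda x:sum(np.sum((sil(n,x)-masks[n])[:2]**2) for n in masks),[.534,-.249],method="Nelder-Mead");print(o.x,o.fun)
i=np.load("wrist7.npy",allow_pickle=True).item()
im=cv2.imread("pics/wrist7.png");cv2.imwrite("pics/c12.png",cv2.resize(im[120:230,210:370],None,fx=5,fy=5,interpolation=cv2.INTER_CUBIC))
```

```text
scene [ 0.5289 -0.2457] 0.0001324758612283277 [ 212.7157  247.6867 1861.    ] [ 212.711   247.6762 1979.1914]
side [ 0.5318 -0.2461] 3.7253170124188666e-05 [ 322.2394  298.8287 3170.    ] [ 322.2337  298.8267 3244.3732]
[ 0.5311 -0.2459] 0.3718824079603324
```

View pics/c12.png

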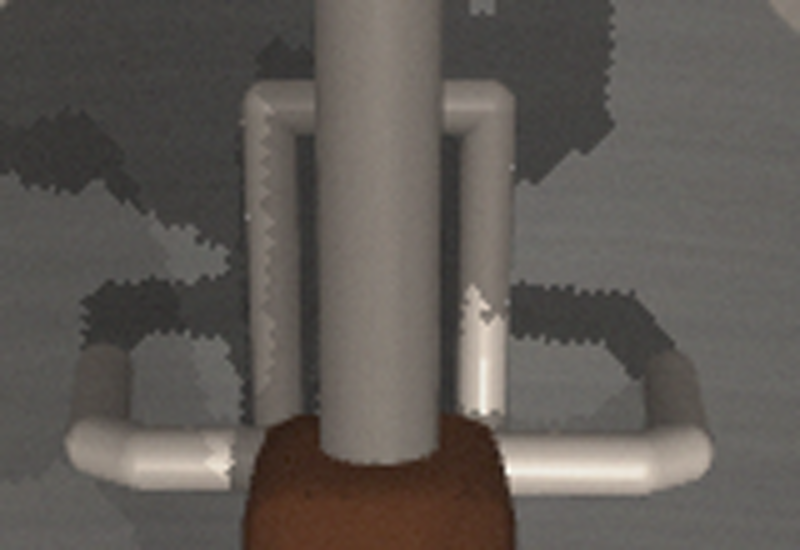

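Run:
```python
from h import *
i=np.load("wrist7.npy",allow_pickle=True).item()
L=onz("w",(287.3,211.7),.2145,i); s=sense(); print(L, s["ee_pos"], "lid in tool mm",s["orientation"].T@(L-s["ee_pos"])*1000)
print("shift", s["orientation"].T@(np.array([.5311,-.2459,0])-[L[0],L[1],0])*1000)
```

```text
[ 0.537  -0.177   0.2145] [ 0.5353 -0.1754  0.3223] lid in tool mm [ -2.3265  -0.2489 107.7565]
shift [-39.3519 -56.8341  -0.0372]
```

```bash
python3 -m pendant '[{"dx":-5,"dy":-7,"dz":0,"spin":0},{"dx":-15,"dy":-22,"dz":0,"spin":0},{"dx":-26,"dy":-38,"dz":0,"spin":0},{"dx":-35,"dy":-51,"dz":0,"spin":0},{"dx":-39.5,"dy":-57,"dz":0,"spin":0}]'
python3 -m pendant '[{"dx":0,"dy":0,"dz":8,"spin":0},{"dx":0,"dy":0,"dz":25,"spin":0},{"dx":0,"dy":0,"dz":45,"spin":0},{"dx":0,"dy":0,"dz":60,"spin":0},{"dx":0,"dy":0,"dz":68,"spin":0}]'
python3 - <<'E'
from h import *
goto([.5311,-.2459,.1995],-.692)
i=optics.camera_info("wrist")
for n in ("scene","side"):
    im=optics.read_camera(n); cv2.imwrite(f"pics/{n}8.png",im)
a=cv2.imread("pics/scene8.png")[160:280,150:270];b=cv2.imread("pics/side8.png")[200:340,250:390]
cv2.imwrite("pics/c13.png",np.hstack([cv2.resize(x,(400,400),interpolation=cv2.INTER_CUBIC) for x in (a,b)]))
E
```

```text
time: 12.22
ee_pos: [0.5292, -0.2468, 0.3223]
orientation: [[-0.769, 0.639, 0.0], [0.639, 0.769, -0.0], [-0.0, -0.0, -1.0]]
contact_force: [0.7, 0.0, -7.5]
grip_width: 0.246
time: 12.85
ee_pos: [0.5287, -0.2441, 0.2523]
orientation: [[-0.771, 0.637, -0.003], [0.637, 0.771, 0.002], [0.003, -0.0, -1.0]]
contact_force: [0.3, -0.5, -8.5]
grip_width: 0.246
now [ 0.5287 -0.2441  0.2523] t 12.85 delta mm [-3.1938  0.1649 52.7611] spin 0.08751268897143683
```

View pics/c13.png

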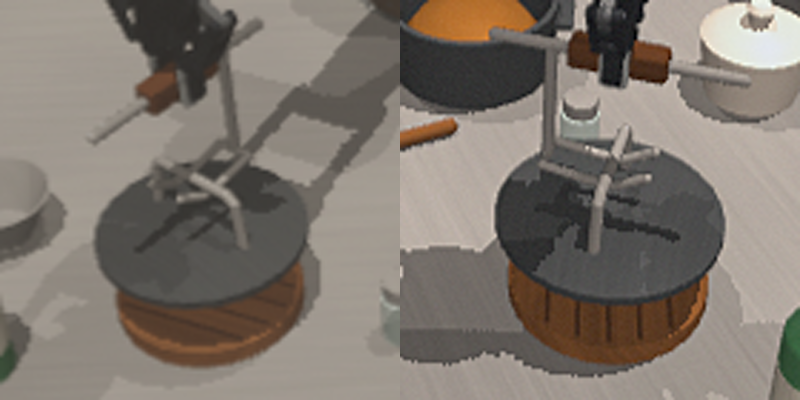

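```bash
python3 -m pendant '[{"dx":0,"dy":0,"dz":14,"spin":0},{"dx":0,"dy":0,"dz":28,"spin":0},{"dx":0,"dy":0,"dz":38,"spin":0},{"dx":0,"dy":0,"dz":44,"spin":0},{"dx":0,"dy":0,"dz":46,"spin":0}]'
python3 -m pendant '[{"dx":0,"dy":0,"dz":1,"spin":0},{"dx":0,"dy":0,"dz":2,"spin":0},{"dx":0,"dy":0,"dz":3,"spin":0},{"dx":0,"dy":0,"dz":4,"spin":0},{"dx":0,"dy":0,"dz":5,"spin":0}]'
python3 -m pendant '[{"dx":0,"dy":0,"dz":1,"spin":0},{"dx":0,"dy":0,"dz":2,"spin":0},{"dx":0,"dy":0,"dz":3,"spin":0},{"dx":0,"dy":0,"dz":4,"spin":0},{"dx":0,"dy":0,"dz":5,"spin":0}]'
```

```text
time: 13.58
ee_pos: [0.5291, -0.2448, 0.2076]
orientation: [[-0.771, 0.637, -0.001], [0.637, 0.771, 0.001], [0.001, -0.0, -1.0]]
contact_force: [-0.4, 0.5, -7.6]
grip_width: 0.243
time: 14.2
ee_pos: [0.5294, -0.2449, 0.2033]
orientation: [[-0.771, 0.637, -0.0], [0.637, 0.771, 0.0], [0.0, 0.0, -1.0]]
contact_force: [0.6, -0.2, -8.2]
grip_width: 0.246
time: 14.82
ee_pos: [0.5304, -0.2455, 0.1996]
orientation: [[-0.771, 0.637, 0.003], [0.637, 0.771, -0.001], [-0.003, 0.001, -1.0]]
contact_force: [-0.1, -0.4, -2.5]
grip_width: 0.245
```

Lid landed (force back to −2.5 N). I'll lower the lifter to mid-opening and look before withdrawing.

```bash
python3 -m pendant '[{"dx":0,"dy":0,"dz":6,"spin":0},{"dx":0,"dy":0,"dz":13,"spin":0},{"dx":0,"dy":0,"dz":19,"spin":0},{"dx":0,"dy":0,"dz":23.5,"spin":0},{"dx":0,"dy":0,"dz":23.5,"spin":0}]'
python3 - <<'E'
from h import *
for n in ("scene","side"):
    im=optics.read_camera(n); cv2.imwrite(f"pics/{n}9.png",im)
a=cv2.imread("pics/scene9.png")[180:280,160:260];b=cv2.imread("pics/side9.png")[210:330,260:380]
cv2.imwrite("pics/c14.png",np.hstack([cv2.resize(x,(400,400),interpolation=cv2.INTER_CUBIC) for x in (a,b)]))
E
```

```text
time: 15.45
ee_pos: [0.529, -0.2447, 0.174]
orientation: [[-0.771, 0.637, -0.001], [0.637, 0.771, 0.001], [0.001, -0.0, -1.0]]
contact_force: [0.2, -0.4, -2.1]
grip_width: 0.248
```

View pics/c14.png

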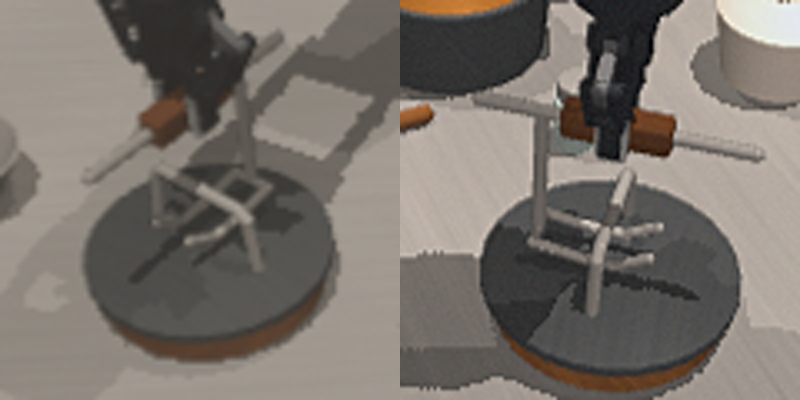

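```bash
python3 -m pendant '[{"dx":8,"dy":0,"dz":-1,"spin":0},{"dx":22,"dy":0,"dz":-1,"spin":0},{"dx":40,"dy":0,"dz":-1,"spin":0},{"dx":60,"dy":0,"dz":-1,"spin":0},{"dx":80,"dy":0,"dz":-1,"spin":0}]'
python3 -m pendant '[{"dx":15,"dy":0,"dz":0,"spin":0},{"dx":25,"dy":0,"dz":-15,"spin":0},{"dx":30,"dy":0,"dz":-50,"spin":0},{"dx":30,"dy":0,"dz":-100,"spin":0},{"dx":30,"dy":0,"dz":-130,"spin":0}]'
python3 - <<'E'
from h import *
s=sense();print(s["ee_pos"])
for n in ("scene","side","wrist"):
    i=optics.camera_info(n);im=optics.read_camera(n); cv2.imwrite(f"pics/{n}10.png",im); np.save(f"{n}10.npy",i,allow_pickle=True)
a=cv2.imread("pics/scene10.png")[180:280,160:260];b=cv2.imread("pics/side10.png")[210:330,260:380]
cv2.imwrite("pics/c15.png",np.hstack([cv2.resize(x,(400,400),interpolation=cv2.INTER_CUBIC) for x in (a,b)]))
goto([.5300,.3648,.305],.0185)
E
```

```text
time: 16.18
ee_pos: [0.4664, -0.1929, 0.1759]
orientation: [[-0.771, 0.637, -0.0], [0.637, 0.771, 0.0], [0.0, -0.0, -1.0]]
contact_force: [-0.1, 0.2, -2.4]
grip_width: 0.25
time: 16.8
ee_pos: [0.4451, -0.1749, 0.3087]
orientation: [[-0.771, 0.637, 0.004], [0.637, 0.771, -0.002], [-0.004, 0.001, -1.0]]
contact_force: [0.5, -0.0, -2.6]
grip_width: 0.251
[ 0.4451 -0.1749  0.3087]
now [ 0.4454 -0.1751  0.3076] t 16.95 delta mm [278.8971 469.9801   1.7503] spin -40.650576687280655
```

View pics/c15.png

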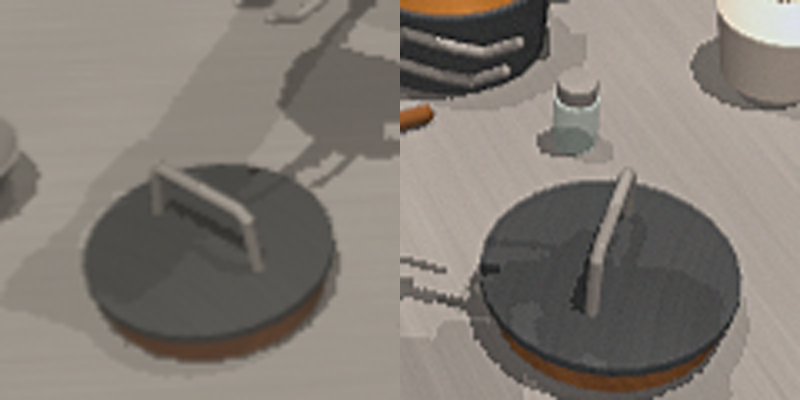

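View pics/wrist10.png

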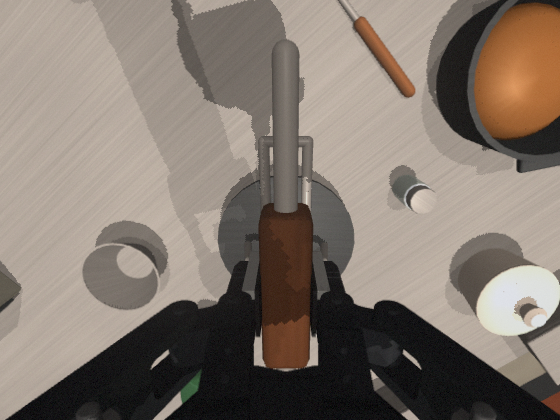

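Run:
```python
from h import *
for n,p,q in (("scene",(162,165),(248,219)),("side",(228,174),(198,262))):
    k,o=(.25,np.array([160,180])) if n=="scene" else (.3,np.array([260,210]))
    print(n,(onz(n,np.array(p)*k+o-.4,.092)+onz(n,np.array(q)*k+o-.4,.092))/2)
# flange silhouettes
from scipy.optimize import minimize
t=np.linspace(0,2*np.pi,72,endpoint=False)
for n,box in (("scene",(180,280,160,260)),("side",(255,330,270,375))):
    g=cv2.imread(f"pics/{n}10.png")
    y0,y1,x0,x1=box; c=g[y0:y1,x0:x1]; 
    m=(cv2.cvtColor(c,cv2.COLOR_BGR2GRAY)<88).astype(np.uint8)*0
    hsv=cv2.cvtColor(c,cv2.COLOR_BGR2HSV); tr=((hsv[...,1]>90)&(hsv[...,0]<18)); ys,xs=np.nonzero(tr); print(n,"trivet visible x",xs.min()+x0,xs.max()+x0,"y max",ys.max()+y0)
    for X in ([.5311,-.2459],):
        P=np.vstack([np.c_[X[0]+.085*np.cos(t),X[1]+.085*np.sin(t),0*t+z] for z in (0,.02)]); p=proj(n,P); print(" pred trivet y max",p[:,1].max(),"x",p[:,0].min(),p[:,0].max())
        P=np.c_[X[0]+.094*np.cos(t),X[1]+.094*np.sin(t),0*t+.036]; p=proj(n,P);print(" pred flange x",p[:,0].min(),p[:,0].max(),"y",p[:,1].min(),p[:,1].max())
```

```text
scene [ 0.5328 -0.2425  0.092 ]
side [ 0.5285 -0.2522  0.092 ]
scene trivet visible x 190 239 y max 269
 pred trivet y max 270.20013088132293 x 183.97063608637995 240.97213670031567
 pred flange x 180.07641669686166 243.09475071506657 y 220.60787198401204 263.8840869413603
side trivet visible x 291 353 y max 327
 pred trivet y max 327.67060899379237 x 286.8487188371484 357.36930143152176
 pred flange x 283.1698539258932 361.85555398016606 y 263.20494700643275 320.1912277995019
```

Lid edges match a lid centred on the trivet within 2–3 mm in both views, and the lifter is free. Next: return to the rest.

```bash
python3 -m pendant '[{"dx":10,"dy":16,"dz":0,"spin":0},{"dx":28,"dy":46,"dz":0,"spin":0},{"dx":52,"dy":87,"dz":0,"spin":0},{"dx":77,"dy":130,"dz":0,"spin":0},{"dx":102,"dy":172,"dz":0,"spin":0}]'
python3 -m pendant '[{"dx":25,"dy":43,"dz":0,"spin":0},{"dx":50,"dy":86,"dz":0,"spin":0},{"dx":75,"dy":129,"dz":0,"spin":0},{"dx":100,"dy":170,"dz":0,"spin":0},{"dx":120,"dy":200,"dz":0,"spin":0}]'
python3 - <<'E'
from h import *
goto([.5295,.3648,.305],.0185)
E
```

```text
time: 17.58
ee_pos: [0.4741, 0.0242, 0.303]
orientation: [[-0.77, 0.638, -0.004], [0.638, 0.77, 0.0], [0.003, -0.003, -1.0]]
contact_force: [0.3, 0.1, -2.1]
grip_width: 0.25
time: 18.2
ee_pos: [0.5091, 0.2547, 0.3025]
orientation: [[-0.771, 0.636, -0.004], [0.636, 0.771, -0.002], [0.002, -0.004, -1.0]]
contact_force: [0.9, -0.4, -2.0]
grip_width: 0.249
now [0.5091 0.2547 0.3025] t 18.2 delta mm [54.3525 97.836  -2.8232] spin -40.59039589850297
```

```bash
python3 -m pendant '[{"dx":15,"dy":27,"dz":-2,"spin":-10},{"dx":30,"dy":54,"dz":-2,"spin":-20},{"dx":44,"dy":80,"dz":-2,"spin":-30},{"dx":54.5,"dy":98,"dz":-2,"spin":-40.5},{"dx":54.5,"dy":98,"dz":-2,"spin":-40.5}]'
python3 -m pendant '[{"dx":0,"dy":0,"dz":0,"spin":0},{"dx":0,"dy":0,"dz":0,"spin":0}]'
python3 - <<'E'
from h import *
i=optics.camera_info("wrist");im=optics.read_camera("wrist"); cv2.imwrite("pics/wrist11.png",im); np.save("wrist11.npy",i,allow_pickle=True)
goto([.5295,.3648,.305],.0185)
b=optics.read_camera("side"); a=optics.read_camera("scene")
cv2.imwrite("pics/c16.png",np.hstack([cv2.resize(a[130:270,340:480],(400,400),interpolation=cv2.INTER_CUBIC),cv2.resize(b[80:210,190:320],(400,400),interpolation=cv2.INTER_CUBIC)]))
E
```

```text
time: 18.82
ee_pos: [0.5297, 0.3641, 0.3042]
orientation: [[-1.0, -0.016, -0.005], [-0.016, 1.0, -0.002], [0.005, -0.002, -1.0]]
contact_force: [-0.5, -0.5, -2.2]
grip_width: 0.246
time: 19.08
ee_pos: [0.5308, 0.3625, 0.307]
orientation: [[-1.0, -0.014, -0.001], [-0.014, 1.0, -0.001], [0.001, -0.001, -1.0]]
contact_force: [-0.2, 0.2, -2.8]
grip_width: 0.249
now [0.531  0.3626 0.3074] t 19.125 delta mm [1.4392 2.2357 2.3606] spin -0.2536600542988955
```

View pics/wrist11.png

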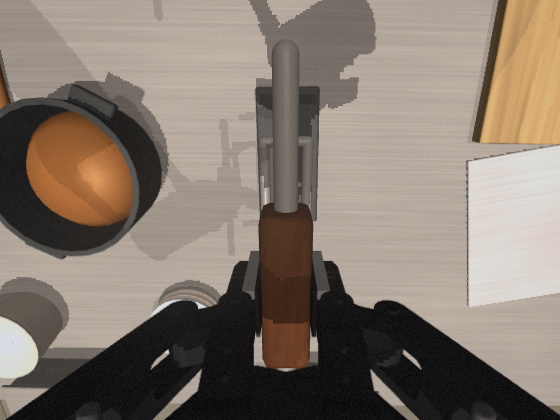

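View pics/c16.png

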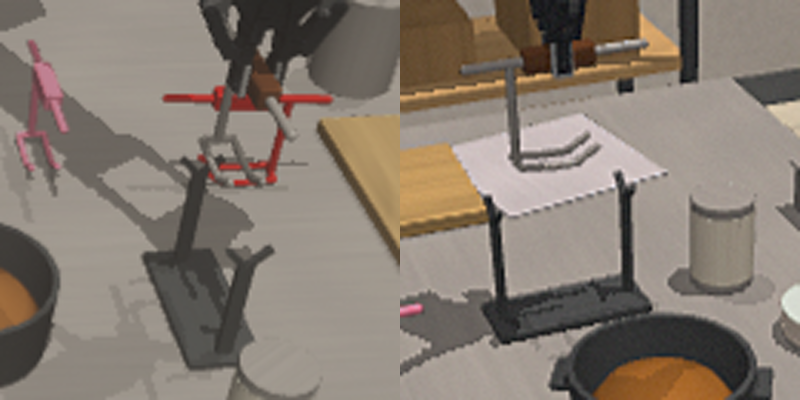

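Lifter hangs directly above the rest, level and aligned. Lowering.

```bash
python3 -m pendant '[{"dx":1,"dy":2,"dz":20,"spin":0},{"dx":1,"dy":2,"dz":55,"spin":0},{"dx":1,"dy":2,"dz":95,"spin":0},{"dx":1,"dy":2,"dz":120,"spin":0},{"dx":1,"dy":2,"dz":130,"spin":0}]'
python3 -m pendant '[{"dx":0,"dy":0,"dz":0,"spin":0}]'
python3 - <<'E'
from h import *
goto([.5295,.3648,.1447],.0185)
E
```

```text
time: 19.85
ee_pos: [0.5281, 0.3644, 0.1741]
orientation: [[-1.0, -0.016, -0.005], [-0.016, 1.0, -0.003], [0.005, -0.003, -1.0]]
contact_force: [-0.8, 0.8, -1.9]
grip_width: 0.245
time: 19.98
ee_pos: [0.5296, 0.3652, 0.1766]
orientation: [[-1.0, -0.016, -0.002], [-0.016, 1.0, -0.001], [0.002, -0.001, -1.0]]
contact_force: [0.8, -0.4, -2.3]
grip_width: 0.243
now [0.5296 0.3652 0.1766] t 19.975 delta mm [ 0.0029 -0.3877 31.9356] spin -0.16084580909630547
```

```bash
python3 -m pendant '[{"dx":0,"dy":0,"dz":10,"spin":0},{"dx":0,"dy":0,"dz":18,"spin":0},{"dx":0,"dy":0,"dz":23,"spin":0},{"dx":0,"dy":0,"dz":27,"spin":0},{"dx":0,"dy":0,"dz":29,"spin":0}]'
python3 -m pendant '[{"dx":0,"dy":0,"dz":1,"spin":0},{"dx":0,"dy":0,"dz":2,"spin":0},{"dx":0,"dy":0,"dz":2,"spin":0}]'
python3 - <<'E'
from h import *
goto([.5295,.3648,.1447],.0185)
b=optics.read_camera("side"); a=optics.read_camera("scene")
cv2.imwrite("pics/c17.png",np.hstack([cv2.resize(a[160:270,360:470],(400,400),interpolation=cv2.INTER_CUBIC),cv2.resize(b[100:210,190:300],(400,400),interpolation=cv2.INTER_CUBIC)]))
E
```

```text
time: 20.6
ee_pos: [0.53, 0.3655, 0.1485]
orientation: [[-1.0, -0.016, -0.0], [-0.016, 1.0, -0.0], [0.0, -0.0, -1.0]]
contact_force: [0.1, 0.6, -2.3]
grip_width: 0.249
time: 20.98
ee_pos: [0.5301, 0.3656, 0.1469]
orientation: [[-1.0, -0.016, 0.0], [-0.016, 1.0, 0.0], [-0.0, 0.0, -1.0]]
contact_force: [-0.4, 0.6, -2.2]
grip_width: 0.246
now [0.5301 0.3656 0.1469] t 20.975 delta mm [ 0.6543 -0.7432  2.1551] spin -0.15777219080599683
```

View pics/c17.png

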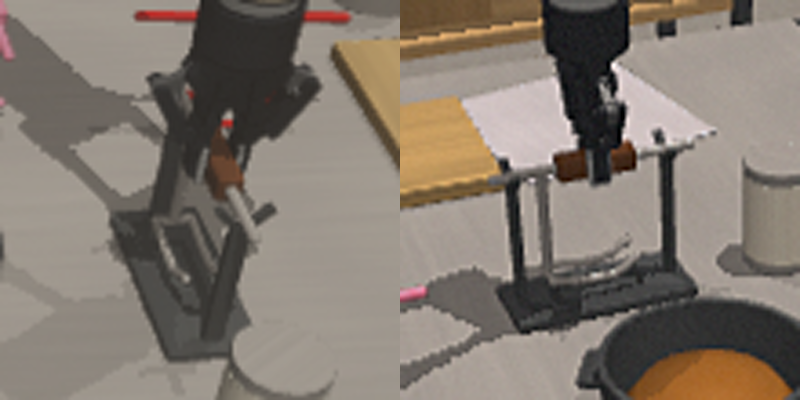

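```bash
python3 -m pendant '[{"dx":0,"dy":-0.5,"dz":1,"spin":0},{"dx":0,"dy":-0.5,"dz":2,"spin":0},{"dx":0,"dy":-0.5,"dz":3,"spin":0},{"dx":0,"dy":-0.5,"dz":3,"spin":0}]'
```

```text
time: 21.58
ee_pos: [0.5302, 0.3651, 0.1449]
orientation: [[-1.0, -0.016, 0.0], [-0.016, 1.0, -0.0], [-0.0, -0.0, -1.0]]
contact_force: [-1.8, -1.7, 5.4]
grip_width: 0.242
```

Seated (force changed from −2.2 to +5.4 N). Releasing.

```bash
python3 -m pendant '[{"dx":0,"dy":0,"dz":0,"spin":0},{"dx":0,"dy":0,"dz":0,"spin":0},{"dx":0,"dy":0,"dz":0,"spin":0},{"dx":0,"dy":0,"dz":0,"spin":0},{"dx":0,"dy":0,"dz":0,"spin":0}]' 80
python3 -m pendant '[{"dx":0,"dy":0,"dz":-8,"spin":0},{"dx":0,"dy":0,"dz":-30,"spin":0},{"dx":0,"dy":0,"dz":-70,"spin":0},{"dx":0,"dy":0,"dz":-120,"spin":0},{"dx":0,"dy":0,"dz":-157,"spin":0}]'
python3 -m pendant '[{"dx":0,"dy":0,"dz":0,"spin":0},{"dx":0,"dy":0,"dz":0,"spin":0}]'
python3 - <<'E'
from h import *
i=optics.camera_info("wrist");w=optics.read_camera("wrist"); np.save("wrist12.npy",i,allow_pickle=True);cv2.imwrite("pics/wrist12.png",w)
b=optics.read_camera("side"); a=optics.read_camera("scene");cv2.imwrite("pics/scene12.png",a);cv2.imwrite("pics/side12.png",b)
cv2.imwrite("pics/c18.png",np.hstack([cv2.resize(a[160:270,360:470],(400,400),interpolation=cv2.INTER_CUBIC),cv2.resize(b[100:210,190:300],(400,400),interpolation=cv2.INTER_CUBIC)]))
E
```

```text
time: 22.2
ee_pos: [0.5301, 0.365, 0.1437]
orientation: [[-1.0, -0.016, -0.0], [-0.016, 1.0, -0.0], [0.0, -0.0, -1.0]]
contact_force: [-0.4, -0.2, -0.3]
grip_width: 0.935
time: 22.82
ee_pos: [0.5308, 0.3654, 0.3042]
orientation: [[-1.0, -0.016, 0.003], [-0.016, 1.0, 0.002], [-0.003, 0.002, -1.0]]
contact_force: [-0.4, 0.2, 0.0]
grip_width: 0.938
time: 23.08
ee_pos: [0.5297, 0.3648, 0.3004]
orientation: [[-1.0, -0.016, -0.001], [-0.016, 1.0, -0.0], [0.001, -0.0, -1.0]]
contact_force: [-1.1, 0.3, 0.4]
grip_width: 0.937
```

View pics/c18.png

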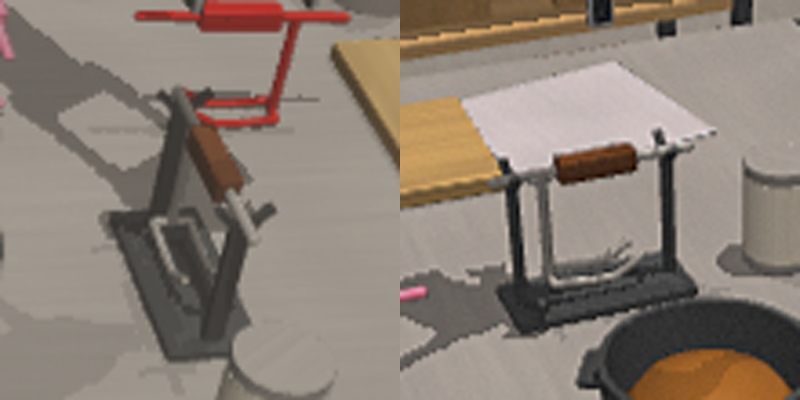

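View pics/wrist12.png

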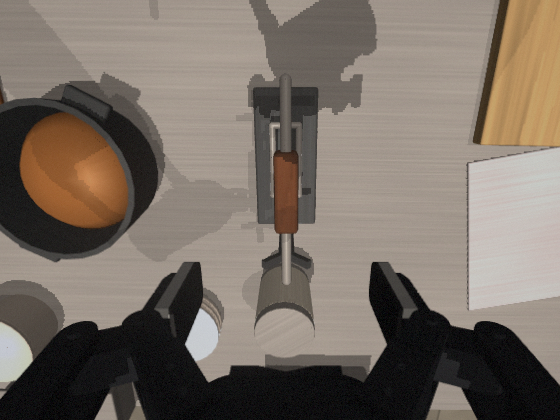

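View pics/scene12.png

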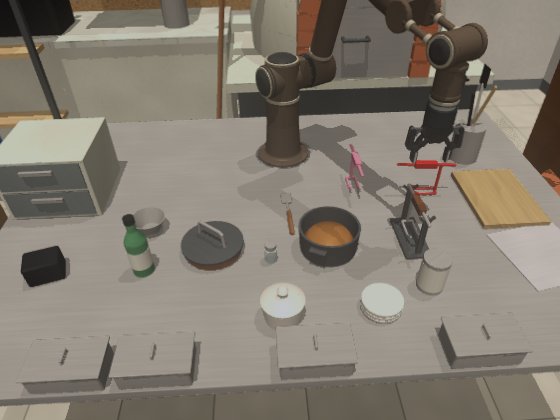

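The lifter hangs in both notches, the lid sits on the trivet at (212,243) in the scene picture, and everything else is where it was. Handing in.

```bash
python3 -c "
from plant import ticket,sense
print(ticket.hand_in(),sense()['time'])"
```

```text
the job is handed in; nothing more can be done
the job is handed in; nothing more can be done
```

The job is done and handed in at about 23 s of the 72 s allowed. I took the dark-wood lifter from the rest and hooked it under the loop. Then I lifted the lid level, set it on the trivet, unhooked, and hung the lifter back in its notches.

**Last checks**
- **Lid:** it sits flat on the trivet. Its edges match a lid centred on the measured trivet to about 2–3 mm in both fixed views. Locating the loop itself from each camera agreed less well: the two disagreed by about 1 cm, but their mean falls within about 2 mm of the trivet's middle.
- **Lifter:** both rod ends lie in the notches, within a millimetre or two of where it started.
- **Forces:** the sensed force was about −8 N while carrying the lid. It briefly read +5 N as the lifter seated in the rest.
- **Surroundings:** in the last pictures the pot, trivet and other items look unmoved. The gripper is open and clear, about 0.16 m above the rest.

One move command was refused early on because its rows left out some keys. Nothing moved, and I reissued it with all four.

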